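# Shift the solvent selector to the jar

### The job

The solvent selector's lever stands in its park slot. With shut fingertips, gently push the lever out of park, across the gate and all the way home into the slot at the corner where the short, wide jar stands, without driving it into any of the other three corner slots. Only push the lever, never grip it, leave all four containers standing where they are, and let go of the lever at the end.

Things in the scene. Friction and masses are not known exactly. Their poses are not given: they have to be found in the camera images.
- selector: the solvent selector, fixed: a white tray 300 x 300 x 12 mm with a white housing 130 x 130 mm in its middle, whose flat aluminium top (the gate plate) is 104 mm above the bench. Origin on the bench under its centre; +x points roughly away from the robot (within 0.45 rad), +y to the left. A container stands at each tray corner, about (+-103, +-103) mm; the corner slot with the same signs of x and y is its slot.
- gate (a point): centre of the gate in the plate's surface (selector x = y = 0, same axes). The gate is a 15 mm wide slot for the 10 mm lever rod: a cross slot along y through this point and columns along x at y = +26 and -26 mm, an H with four corner slots in which the rod's centre can go to x = +24 or -24 mm. A fifth slot, park, goes from the middle (y = 0) to x = -24 mm only; opposite it the plate is closed.
- lever_fore (a joint): lean f of the lever towards selector +x (rad), 0 upright; pivot 20 mm above the selector's origin. Near 0 (within 0.03) the rod is in line with the cross slot; the corner slots end at about +0.27 and -0.27, park at about -0.29, where it starts (-0.28 to -0.20). It stays where it is left (friction) and takes 1.5 to 2 N at the grip to move.
- lever_side (a joint): lean s of the lever towards selector +y (rad), 0 upright and in line with park; about +0.31 and -0.31 (within 0.03) in line with the two columns. This joint carries lever_fore: a point at length L up the lever lies at L*(sin f, sin s cos f, cos s cos f) from the pivot in selector axes. Same friction.
- grip (a point): the middle of the lever's dark grey plastic handle, a round grip of 28 mm diameter, 50 mm long, on the lever's axis, 140 mm from the pivot (160 mm above the bench when upright). The grip runs from 115 to 165 mm from the pivot, its top rounded; below it a 10 mm steel rod goes down through the gate. z is along the lever.
- jar: the short wide jar, 74 mm diameter, 62 mm high, with a wide cap (64 mm): its corner names the slot to select. a closed amber glass container with a white screw cap; origin at the centre of its underside, 12 mm above the bench, loose on the selector's tray at one corner, which differs from run to run. Leave it standing.
- tall_bottle: bottle of 52 mm diameter, 128 mm high, narrow neck: a closed amber glass container with a white screw cap; origin at the centre of its underside, 12 mm above the bench, loose on the selector's tray at one corner, which differs from run to run. Leave it standing.
- stout_bottle: bottle of 68 mm diameter, 112 mm high, narrow neck: a closed amber glass container with a white screw cap; origin at the centre of its underside, 12 mm above the bench, loose on the selector's tray at one corner, which differs from run to run. Leave it standing.
- vial: slim small bottle of 34 mm diameter, 85 mm high: a closed amber glass container with a white screw cap; origin at the centre of its underside, 12 mm above the bench, loose on the selector's tray at one corner, which differs from run to run. Leave it standing.
Not all that is in view belongs to the job. Leave any red or turquoise look-alike of the vial alone.

How it is judged:
By the outcome, as a careful person would: the job done as asked, in the order asked, and still so for the second after the job is handed in, with the robot touching nothing.
It also fails if it takes over 48 s, if anything falls off the work surface, if the arm or the gripper's body presses on something with over 40 N, if the wrist force passes 120 N, or if a joint passes its speed limit or range.

### The arm

A 6-joint arm with a two-finger parallel gripper is mounted at the origin on the work surface. World frame = base frame: x ahead of the robot, y to its left, z up, the work surface at z = 0. Lengths are in m, angles in rad, forces in N, time in s.
With the tool pointing down it reaches from about 0.35 to 0.725 m from the base axis. Payload 4.3 kg.
Tool frame: the origin (TCP) lies on the centre line of the jaws, within the pads' length; the fingertips stand 8 mm ahead of it and the grasp point (between the pads) lies 11 mm behind it; z points along the fingers, y is the line along which they close (so a half turn about z gives the same grasp; the last joint's range is limited). The gripper opens to 85 mm and grips with 20 to 120 N. Pads are 22 mm wide; open, the fingers measure 114 mm over their backs; the gripper's body (76 mm by 85 mm) begins 54 mm behind the grasp point. The pads swing forward as they close: fully open they stand 13 mm farther back than shut.
Start: joints at [0.991, 0.377, 0.081, 1.274, 0, 1.46], TCP at [0.26, 0.513, 0.239] pointing down, gripper open.
Joint ranges: [-2.72, 2.72], [-0.84, 1.66], [-1.02, 1.22], [-1.77, 2.12], [-1.37, 1.28], [-3.14, 3.14]. Speed limits (rad/s): [2.57, 2.57, 3.14, 3.14, 3.14, 3.14].

### API

Orientations are given as a unit quaternion [x, y, z, w].
In Python, from station import env, get_image, recognise gives the robot as it stands.
- The arm moves only by the tool step_arm, never from a script. Its argument "plan" is one flat list of numbers, 5 for each row, row after row: the finger opening in cm, from 0 to 8.54, then the shift along the tool's x, y, z in cm, then the turn about the tool's z in degrees. A call has 1 to 12 rows; each row shifts and turns the commanded pose from where the row before left it, along the tool's axes as they then stand; what a row does not reach is not made up. A row lasts 1/10 s, in which the tool goes at most 50 mm and 8.59 degrees, less where a joint would pass 70% of its speed; a pose out of reach is approached as far as the arm can. A call with a gripper value outside its range is refused whole. The fingers move at their own pace and stop on an object; "squeeze" is the grip in N (left out, the last holds). Time passes only in rows, so rows that do not move let the fingers close. It gives the time, the measured TCP pose, the force, the opening and the grip force at its end, in the units of the state.
- env.state(): the state, without advancing time (a new reading comes with each control period).
- get_image(name): name is "scene" or "top" or "wrist"; returns a dict with "frame" (384x512x3 uint8, blue, green, red), "fovy" (degrees; the focal length in pixels is half the picture's height over the tangent of half this angle, whatever the lens; pixels are square), "cx", "cy" (the principal point, pixels), "k1" (the pictures are not rectified: a ray, as slopes to the right and down, at radius r is drawn at 1 + k1 r^2 times it, then the intrinsics apply), "extrinsics" (4x4, takes a point from world to camera coordinates). Camera axes: x right, y down, z forward; pixel columns grow to the right and rows downward; lengths in m; the calibration is good to about 2 mm. A picture is of the moment at which its call begins. There is no depth.
- env.finish_job(): hands the job in; it is judged then, once.
Trained networks look in the newest picture that a camera, given by its name, has taken for a name from the list of things; names that differ only in an ending like _2 or _b are one class to them, and where a whole thing is asked for, a point or a joint stands for the part that bears it (a point fixed in the world has none). Each returns a list of dicts, best first, with "p" (0 to 1); they miss things now and then, are a little off and sometimes report something else, mostly with a low value. They report only what shows in the picture. A call takes as long as a camera call. They do not tell look-alikes from the thing itself.
- recognise(camera, name): "box" ([left, top, width, height] in pixels, round what is visible of it).
The state is a dict: "time": time; "joint_positions": joint angles; "qd": joint speeds; "tau": joint torques, N m; "position": TCP position; "eef_rot": TCP orientation; "force": force on the tool from outside, world axes, zero at the start; "wrist_torque": the same for the moment, N m; "gripper_width": opening from 0.0 (shut) to 1.0 (fully open); "finger_force": force on a finger pad.
Only numpy, scipy, OpenCV 4.12 (cv2) and the standard library are available. Lean on these libraries where they do the work, as an engineer would, in place of code of your own. Each camera call takes 0.05 s, during which the arm holds its last target. There are 200 camera calls.

## Working session

There is one attempt and no reset: what is moved stays moved. The work goes in short steps, Python scripts to look and compute and a tool call to move; the robot and the scene stay as the last step left them, time stands still between calls to the robot, and variables do not carry over. Pictures are saved under pics/ and viewed, at most 10 in all, crops included, and the job is handed in when it is done.

Besides the shell and the picture viewer there is one more tool, called after "Request:" as name(argument=value, ...) on one line, values as JSON. step_arm: Moves the arm, as the interface text tells. Its arguments: {"type":"object","properties":{"plan":{"type":"array"},"squeeze":{"type":"number"}},"required":["plan"]}

```bash
mkdir -p pics; cat > h.py <<'E'
import numpy as np, cv2
from station import env,get_image,recognise
def proj(im,P):
    P=np.atleast_2d(P); E=im["extrinsics"]; c=P@E[:3,:3].T+E[:3,3]
    s=c[:,:2]/c[:,2:]; r2=(s**2).sum(1,keepdims=True); f=im["frame"].shape[0]/2/np.tan(np.radians(im["fovy"])/2)
    return s*(1+im["k1"]*r2)*f+[im["cx"],im["cy"]]
def ray(im,uv):
    f=im["frame"].shape[0]/2/np.tan(np.radians(im["fovy"])/2); d=(np.array(uv,float)-[im["cx"],im["cy"]])/f; s=d.copy()
    for _ in range(30): s=d/(1+im["k1"]*(s@s))
    E=im["extrinsics"]; R=E[:3,:3]; o=-R.T@E[:3,3]; v=R.T@np.r_[s,1]
    return o,v
def onz(im,uv,z):
    o,v=ray(im,uv); return o+v*(z-o[2])/v[2]
E
python3 - <<'E'
from h import *
ims={n:get_image(n) for n in("scene","top")}
for n,im in ims.items():
    print(n,im["fovy"],im["k1"],np.round(im["extrinsics"],3).tolist())
    cv2.imwrite(f"pics/{n}0.png",im["frame"])
    for t in["selector","grip","jar","tall_bottle","stout_bottle","vial","lever_fore"]:
        print(n,t,[(np.round(d["box"]).tolist(),round(d["p"],2)) for d in recognise(n,t)[:3]])
s=env.state();print(s)
E
```

```text
scene 51.900439964367436 0.04672644102050976 [[0.295, 0.955, 0.021, -0.204], [0.689, -0.198, -0.697, -0.308], [-0.661, 0.22, -0.717, 1.231], [0.0, 0.0, 0.0, 1.0]]
scene selector [([131.0, 165.0, 172.0, 150.0], 0.83)]
scene grip [([218.0, 165.0, 15.0, 45.0], 0.73)]
scene jar [([251.0, 252.0, 38.0, 48.0], 0.6)]
scene tall_bottle [([173.0, 154.0, 26.0, 55.0], 0.68), ([130.0, 163.0, 172.0, 152.0], 0.26)]
scene stout_bottle [([134.0, 231.0, 42.0, 57.0], 0.94)]
scene vial [([304.0, 149.0, 17.0, 32.0], 0.93), ([314.0, 177.0, 21.0, 32.0], 0.84), ([336.0, 169.0, 21.0, 30.0], 0.63)]
scene lever_fore [([217.0, 164.0, 19.0, 48.0], 0.89)]
top 44.29980212530143 -0.12603751838719995 [[0.025, -0.999, -0.03, 0.047], [-0.983, -0.019, -0.18, 0.565], [0.179, 0.034, -0.983, 0.826], [0.0, 0.0, 0.0, 1.0]]
top selector [([203.0, 105.0, 192.0, 196.0], 0.78)]
top grip [([294.0, 191.0, 16.0, 16.0], 0.5)]
top jar [([259.0, 106.0, 36.0, 45.0], 0.89)]
top tall_bottle [([319.0, 250.0, 32.0, 28.0], 0.97)]
top stout_bottle [([362.0, 147.0, 41.0, 43.0], 0.83)]
top vial [([130.0, 214.0, 23.0, 16.0], 0.8), ([156.0, 244.0, 21.0, 23.0], 0.68), ([220.0, 214.0, 19.0, 15.0], 0.58)]
top lever_fore [([291.0, 189.0, 18.0, 18.0], 0.72)]
{'time': 0.8, 'joint_positions': array([9.90701252e-01, 3.77240595e-01, 8.10391323e-02, 1.27438826e+00,
       9.66826390e-06, 1.46050971e+00]), 'qd': array([-3.10488689e-05, -1.48376037e-03,  6.46072483e-04,  1.96777778e-04,
       -9.47049204e-04,  2.35103350e-04]), 'tau': array([ 1.28121505e-03, -4.63458788e+01,  2.70141059e+01, -4.09329150e-04,
        1.12727191e-04, -1.00032690e-05]), 'position': array([0.26033021, 0.5127606 , 0.23937851]), 'eef_rot': array([2.32749842e-01, 9.72536632e-01, 9.88420081e-05, 3.04052361e-05]), 'force': array([ 0.15856975,  0.84549765, -0.02769614]), 'wrist_torque': array([ 0.06278123,  0.02486846, -0.0603437 ]), 'finger_force': 0.0, 'gripper_width': 1.0001615942058417}
```

```bash
python3 - <<'E'
import cv2,numpy as np
a=cv2.imread("pics/top0.png")[70:310,100:420];cv2.imwrite("pics/topc.png",cv2.resize(a,None,fx=2.5,fy=2.5,interpolation=2))
a=cv2.imread("pics/scene0.png")[130:340,110:390];cv2.imwrite("pics/scenec.png",cv2.resize(a,None,fx=2.8,fy=2.8,interpolation=2))
E
```

```text
(no output)
```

View pics/topc.png

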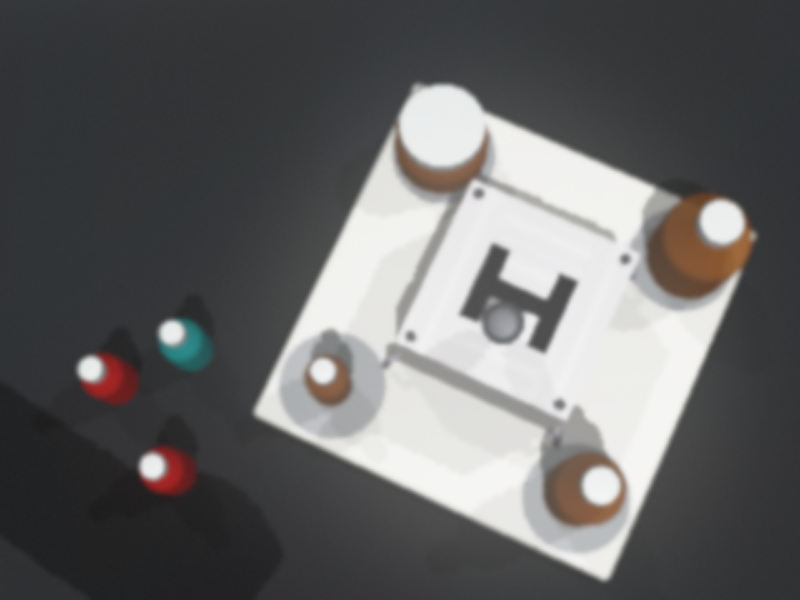

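View pics/scenec.png

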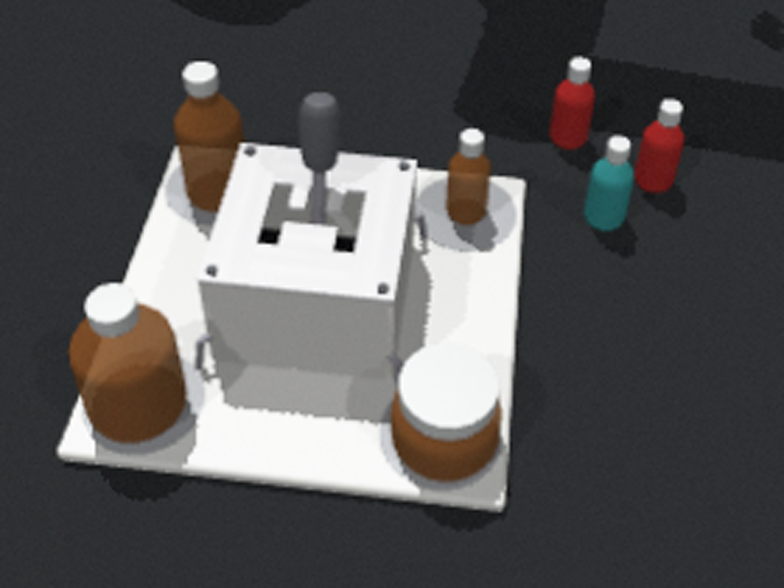

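The top view shows the amber jar at crop (440,130), the far-left corner (+x,+y). The stout bottle is at (700,240), the tall bottle at (585,488) and the vial at (328,380). The grip is at (503,322), in park. The vial look-alikes (two red, one turquoise) are outside the tray on the left and don't matter. The other three containers can't be confused with the jar, which has the wide cap. So the target slot is (+,+).

```bash
cat >> h.py <<'E'
from scipy.optimize import least_squares
def pose(x): # x,y,yaw
    c,s=np.cos(x[2]),np.sin(x[2]); return np.array([[c,-s,0],[s,c,0],[0,0,1]]),np.array([x[0],x[1],0])
def lev(f,s,L): return np.array([0,0,.02])+L*np.array([np.sin(f),np.sin(s)*np.cos(f),np.cos(s)*np.cos(f)])
def leverfit(x,obs): # obs: (im, uv top-of-grip centre-ish, L)
    R,t=pose(x)
    r=least_squares(lambda p:np.concatenate([proj(im,R@lev(p[0],p[1],L)+t)[0]-uv for im,uv,L in obs]),[0,0])
    return r.x,np.abs(r.fun).max()
E
python3 - <<'E'
from h import *
T=get_image("top");S=get_image("scene")
tt=np.array([(255,412),(608,580),(752,237)])/2.5+[100,70]; ts=np.array([(60,457),(505,505),(525,182)])/2.8+[110,130]
pt=np.array([(479,194),(626,259),(560,405),(410,337)])/2.5+[100,70]
ps=np.array([(383,289),(211,270),(250,152),(404,167)])/2.8+[110,130]
# tray corners: top: near-left(-,+), near-right(-,-), far-right(+,-); scene: farright(+,-), farleft(+,+), nearleft(-,+)
h=.15
TC=np.array([(-h,h,.012),(-h,-h,.012),(h,-h,.012)]);SC=np.array([(h,-h,.012),(h,h,.012),(-h,h,.012)])
sg=np.array([(1,1),(1,-1),(-1,-1),(-1,1)])
def res(x,use=(1,1)):
    R,t=pose(x); P=np.c_[sg*x[3],np.full(4,.104)]
    f=lambda im,Q,u:(proj(im,Q@R.T+t)-u).ravel()
    return np.concatenate([f(T,TC,tt),f(T,P,pt)]*use[0]+[f(S,SC,ts),f(S,P,ps)]*use[1])
for u in((1,1),(1,0),(0,1)):
    r=least_squares(res,[.5,0,-.4,.055],args=(u,),loss="soft_l1");print(np.round(r.x,4),np.round(r.fun,1).tolist())
    if u==(1,1):x=r.x[:3]
np.save("x.npy",x)
obs=[]
for n,im in(("top",T),("scene",S)):
    b=recognise(n,"grip")[0]["box"];print(b)
    obs.append((im,np.array([b[0]+b[2]/2,b[1]+b[3]/2]),.14))
# manual: grip top centre region
for n,o in(("box top",obs[:1]),("both",obs),("manual top",[(T,np.array([503,322])/2.5+[100,70],.152)]),("man scene",[(S,np.array([320,130])/2.8+[110,130],.14)])): print(n,leverfit(x,o))
E
```

```text
[ 0.5763 -0.0378 -0.417   0.0572] [-1.5, -0.3, -0.1, -0.2, 2.3, -3.0, -0.4, -1.3, -0.3, -0.9, 0.1, -0.8, 0.1, -1.3, -2.3, -2.6, -0.1, -1.1, -0.0, -2.8, -0.2, -1.1, -0.1, -0.7, -0.5, -1.4, -0.1, -1.3]
[ 0.5745 -0.0381 -0.4192  0.0571] [-1.5, 0.4, -0.2, 0.8, 2.5, -1.9, -0.1, -0.3, -0.1, 0.2, 0.1, 0.2, 0.2, -0.4]
[ 0.5797 -0.0382 -0.414   0.0567] [-2.1, -0.7, 0.7, 0.4, 0.2, -2.0, 0.1, 0.1, 0.5, 0.6, -0.2, 0.0, -0.1, -0.0]
[291.2, 186.3, 19.2, 20.9]
[213.6, 162.1, 16.8, 48.2]
box top (array([-0.2143595 ,  0.02469466]), np.float64(2.1600499167107046e-12))
both (array([-0.16535685,  0.01767802]), np.float64(8.23416319845154))
manual top (array([-0.23117503,  0.00847199]), np.float64(2.2737367544323206e-12))
man scene (array([-0.20451023,  0.02007564]), np.float64(7.986500349943526e-12))
```

Request:
step_arm(plan=[0,0,0,0,-3,0,-3.4,-3,0,0,0,-3.4,-3,0,0,0,-3.4,-3,0,0,0,-3.4,-3,0,0,0,-3.4,-3,0,0,0,-3.4,-3,0,0,0,-3.4,-3,0,0,0,-3.4,-3,0,0,0,-3.4,-3,0,0,0,-3.4,-3,0,0], squeeze=20)

```text
time: 2.1
position: [0.45, 0.0989, 0.2396]
eef_rot: [0.207, 0.978, 0.0, 0.0]
force: [1.9, 0.7, -0.2]
gripper_width: -0.002
finger_force: 0.0
```

```bash
cat >> h.py <<'E'
def rep():
    x=np.load("x.npy"); R,t=pose(x); s=env.state(); q=s["eef_rot"]
    p=R.T@(s["position"]-t); yaw=np.degrees(np.arctan2(2*q[0]*q[1],2*q[0]**2-1))
    print("t",round(s["time"],2),"sel mm",np.round(p*1e3,1),"tool x yaw",round(yaw,2),"want",round(180+np.degrees(x[2]),2),"F sel",np.round(R.T@s["force"],2),"w",round(s["gripper_width"],3))
E
python3 -c "
from h import *
rep()"
```

```text
t 2.1 sel mm [-170.8   73.9  239.6] tool x yaw 156.08 want 156.11 F sel [ 1.42  1.37 -0.16] w -0.002
```

Request:
step_arm(plan=[0,-2.8,-2.4,0,0,0,-2.8,-2.4,0,0,0,-2.8,-2.4,0,0,0,0,0,0,0,0,0,0,4,0,0,0,0,3.5,0,0,0,0,0,0])

```text
time: 2.8
position: [0.4927, 0.0018, 0.16]
eef_rot: [0.207, 0.978, -0.0, -0.005]
force: [-0.6, -0.4, 0.4]
gripper_width: 0.0
finger_force: 0.0
```

```bash
python3 - <<'E'
from h import *
rep()
T=get_image("top");S=get_image("scene")
a=T["frame"][110:290,200:400];b=S["frame"][130:310,120:320]
cv2.imwrite("pics/a1.png",cv2.resize(np.hstack([a,b]),None,fx=2,fy=2,interpolation=2))
E
```

```text
t 2.8 sel mm [-92.5   2.4 160. ] tool x yaw 156.1 want 156.11 F sel [-0.41 -0.58  0.37] w 0.0
```

View pics/a1.png

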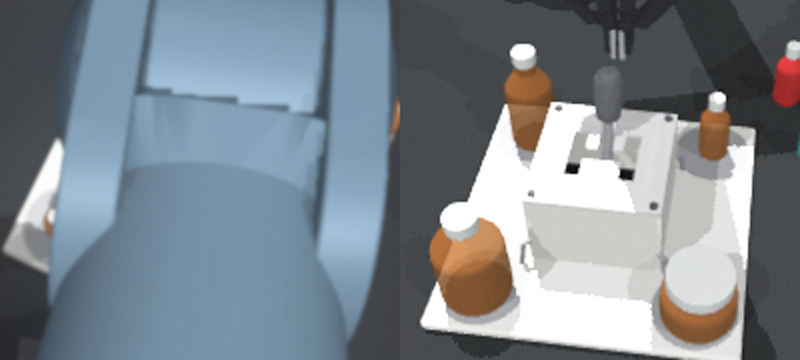

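The scene view shows the shut fingers at (617,45), behind the grip at (607,95), with the lever still in park. Next I push +x.

Request:
step_arm(plan=[0,-0.5,-0.2,0,0,0,-0.5,0,0,0,0,-0.5,0,0,0,0,-0.5,0,0,0,0,-0.5,0,0,0,0,-0.5,0,0,0,0,-0.5,0,0,0,0,-0.5,0,0,0,0,-0.5,0,0,0,0,-0.5,0,0,0,0,-0.5,0,0,0,0,0,0,0,0])

```text
time: 4.1
position: [0.5474, -0.0237, 0.1642]
eef_rot: [0.207, 0.978, 0.0, 0.0]
force: [-0.0, 1.0, 0.5]
gripper_width: 0.0
finger_force: 0.3
```

```bash
cat >> h.py <<'E'
def look():
    x=np.load("x.npy"); S=get_image("scene"); b=recognise("scene","grip"); 
    if not b: print("none"); return S
    b=b[0]; B=np.array(b["box"]); print(np.round(B,1),b["p"],"f,s",np.round(leverfit(x,[(S,B[:2]+B[2:]/2,.14)])[0],3)); return S
E
python3 -c "
from h import *
rep();look()"
```

```text
t 4.1 sel mm [-32.2   1.2 164.2] tool x yaw 156.07 want 156.11 F sel [-0.44  0.87  0.45] w 0.0
[213.9 171.2  15.9  38.9] 0.63 f,s [0.084 0.039]
```

Request:
step_arm(plan=[0,-0.3,0,0,0,0,-0.3,0,0,0,0,0,0,0,0,0,0,0,0,0])

```text
time: 4.6
position: [0.5522, -0.0258, 0.1643]
eef_rot: [0.207, 0.978, 0.0, 0.0]
force: [-0.1, 0.3, 0.4]
gripper_width: -0.005
finger_force: 0.3
```

```bash
cat >> h.py <<'E'
def crop(S,name,c=(222,195),w=45,h=45,k=6): # raw left, hypotheses right
    a=S["frame"][c[1]-h:c[1]+h,c[0]-w:c[0]+w]; cv2.imwrite(name,cv2.resize(a,None,fx=k,fy=k,interpolation=2))
E
python3 -c "
from h import *
rep();S=look();crop(S,'pics/a2.png')
R,t=pose(np.load('x.npy'))
for f in(-.05,0,.05): print(f,[(np.round((proj(S,R@lev(f,0,L)+t)[0]-[177,150])*6)).tolist() for L in(.09,.115,.165)])
"
```

```text
t 4.6 sel mm [-26.9   1.2 164.3] tool x yaw 156.08 want 156.11 F sel [-0.21  0.2   0.35] w -0.005
[213.1 174.4  14.6  36.4] 0.87 f,s [0.119 0.026]
-0.05 [[268.0, 314.0], [265.0, 258.0], [260.0, 136.0]]
0 [[265.0, 324.0], [262.0, 270.0], [255.0, 154.0]]
0.05 [[263.0, 335.0], [259.0, 284.0], [250.0, 174.0]]
```

View pics/a2.png

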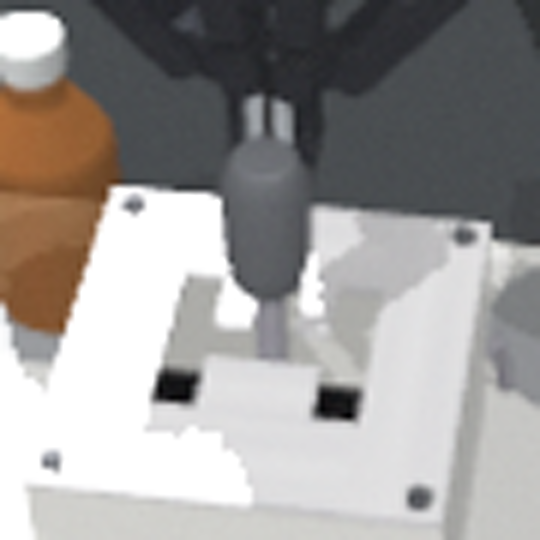

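Request:
step_arm(plan=[0,3,0,0,0,0,0,0,0,0,0,0,-2.6,0,0,0,0,-2.6,0,0,0,0,0,0,0,0,-2.9,0,0,0,0,-2.9,0,0,0,0,0,0,1,0,0,0,0,0,0])

```text
time: 5.6
position: [0.5563, -0.0844, 0.1528]
eef_rot: [0.207, 0.978, 0.0, -0.001]
force: [-0.8, 0.0, -0.8]
gripper_width: -0.001
finger_force: 0.0
```

```bash
python3 -c "
from h import *
rep();S=look();crop(S,'pics/a3.png')
T=get_image('top');print(recognise('top','grip'))
"
```

```text
t 5.6 sel mm [  0.5 -50.6 152.8] tool x yaw 156.08 want 156.11 F sel [-0.77 -0.3  -0.82] w -0.001
none
[]
```

View pics/a3.png

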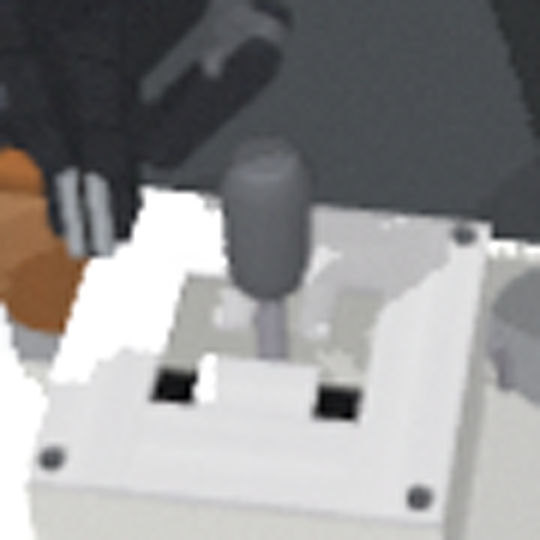

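The lever stayed nearly upright, with the grip at (265,220). The fingertips at (85,210) are clear on its −y side. Next I push +y.

Request:
step_arm(plan=[0,0,0.5,0,0,0,0,0.5,0,0,0,0,0.5,0,0,0,0,0.5,0,0,0,0,0.5,0,0,0,0,0.5,0,0,0,0,0.5,0,0,0,0,0.5,0,0,0,0,0.5,0,0,0,0,0.5,0,0,0,0,0.5,0,0,0,0,0,0,0])

```text
time: 7.0
position: [0.579, -0.0337, 0.154]
eef_rot: [0.207, 0.978, 0.0, -0.0]
force: [-0.1, -0.7, -0.3]
gripper_width: -0.002
finger_force: 0.2
```

```bash
python3 -c "
from h import *
rep();S=look();crop(S,'pics/a4.png')
R,t=pose(np.load('x.npy'))
for s in(.2,.25,.3,.35): print(s,[(np.round((proj(S,R@lev(0,s,L)+t)[0]-[177,150])*6)).tolist() for L in(.084/np.cos(s),.115,.165)])
"
```

```text
t 7.0 sel mm [  0.7   4.9 154. ] tool x yaw 156.13 want 156.11 F sel [ 0.17 -0.71 -0.34] w -0.002
[229.  177.6  16.7  37.5] 0.93 f,s [0.125 0.252]
0.2 [[318.0, 342.0], [334.0, 283.0], [363.0, 173.0]]
0.25 [[332.0, 343.0], [352.0, 287.0], [390.0, 180.0]]
0.3 [[346.0, 345.0], [369.0, 292.0], [416.0, 188.0]]
0.35 [[360.0, 346.0], [386.0, 298.0], [442.0, 197.0]]
```

View pics/a4.png

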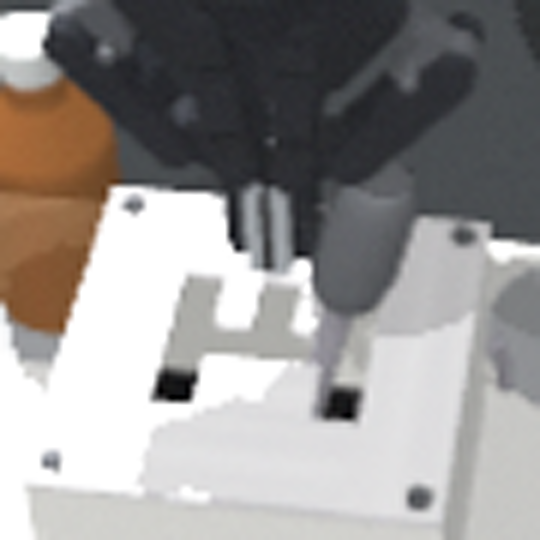

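Grip bottom is near (347,300), so s is about 0.24 and needs roughly 0.07 more (about 8 mm).

Request:
step_arm(plan=[0,0,0.3,0,0,0,0,0.3,0,0,0,0,0.2,0,0,0,0,0,0,0,0,0,0,0,0])

```text
time: 7.6
position: [0.5821, -0.0269, 0.1543]
eef_rot: [0.207, 0.978, 0.0, 0.0]
force: [-1.2, -0.8, -0.1]
gripper_width: -0.002
finger_force: 0.3
```

```bash
python3 -c "
from h import *
rep();S=look();crop(S,'pics/a5.png',k=6)
"
```

```text
t 7.6 sel mm [  0.9  12.4 154.3] tool x yaw 156.09 want 156.11 F sel [-0.77 -1.19 -0.08] w -0.002
[229.4 176.9  20.4  43.3] 0.82 f,s [0.149 0.288]
```

View pics/a5.png

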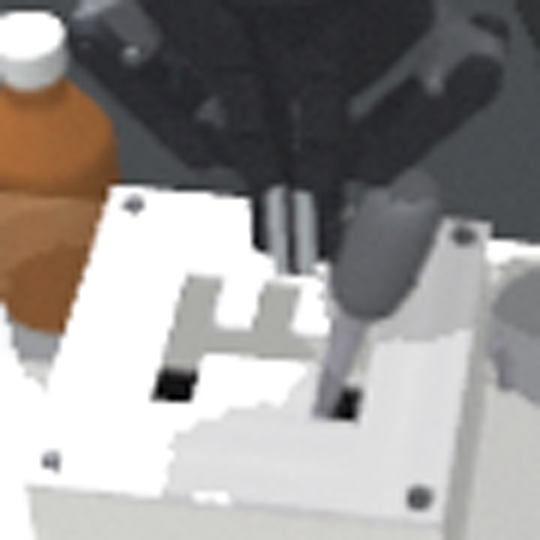

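Grip base is at (367,303), so s is about 0.29. I nudge 2 mm more, then go round behind it.

Request:
step_arm(plan=[0,0,0.2,0,0,0,0,0,0,0,0,0,-3,0,0,0,0,0,0,0,0,2.8,0,0,0,0,2.7,0,0,0,0,0,0,0,0,0,0,2.8,0,0,0,0,2.7,0,0,0,0,0,0,0,0,0,0,0,0])

```text
time: 8.8
position: [0.5436, 0.0203, 0.1544]
eef_rot: [0.207, 0.978, 0.0, 0.0]
force: [-0.6, 0.0, -0.3]
gripper_width: 0.003
finger_force: 0.0
```

```bash
python3 -c "
from h import *
rep();S=look()
"
```

```text
t 8.8 sel mm [-53.4  40.  154.4] tool x yaw 156.15 want 156.11 F sel [-0.55 -0.2  -0.27] w 0.003
[233.4 177.5  16.4  42.5] 0.56 f,s [0.142 0.314]
```

Request:
step_arm(plan=[0,-0.5,0,0,0,0,-0.5,0,0,0,0,-0.5,0,0,0,0,-0.5,0,0,0,0,-0.5,0,0,0,0,-0.5,0,0,0,0,-0.5,0,0,0,0,-0.5,0,0,0,0,0,0,0,0])

```text
time: 9.8
position: [0.5799, 0.0034, 0.1542]
eef_rot: [0.207, 0.978, 0.0, 0.0]
force: [-1.3, 0.2, 1.1]
gripper_width: 0.0
finger_force: 0.3
```

```bash
python3 -c "
from h import *
rep();S=look()
"
```

```text
t 9.8 sel mm [-13.4  39.2 154.2] tool x yaw 156.07 want 156.11 F sel [-1.29 -0.37  1.11] w 0.0
[229.1 184.8  20.3  35.9] 0.83 f,s [0.212 0.296]
```

Request:
step_arm(plan=[0,-0.5,0,0,0,0,-0.5,0,0,0,0,-0.5,0,0,0,0,-0.4,0,0,0,0,0,0,0,0])

```text
time: 10.4
position: [0.5973, -0.0044, 0.1541]
eef_rot: [0.207, 0.978, -0.0, 0.0]
force: [-0.7, -0.6, -0.8]
gripper_width: -0.002
finger_force: 0.3
```

```bash
python3 -c "
from h import *
rep();S=look();crop(S,'pics/a6.png')
R,t=pose(np.load('x.npy'))
for f in(.15,.2,.25,.3): print(f,[(np.round((proj(S,R@lev(f,.31,L)+t)[0]-[177,150])*6)).tolist() for L in(.09,.115,.165)])
"
```

```text
t 10.4 sel mm [  5.6  39.1 154.1] tool x yaw 156.06 want 156.11 F sel [-0.41 -0.87 -0.76] w -0.002
[229.8 192.7  18.9  26. ] 0.67 f,s [0.253 0.305]
0.15 [[343.0, 375.0], [363.0, 336.0], [408.0, 251.0]]
0.2 [[340.0, 387.0], [360.0, 351.0], [403.0, 274.0]]
0.25 [[337.0, 399.0], [356.0, 367.0], [397.0, 298.0]]
0.3 [[333.0, 411.0], [352.0, 384.0], [391.0, 323.0]]
```

View pics/a6.png

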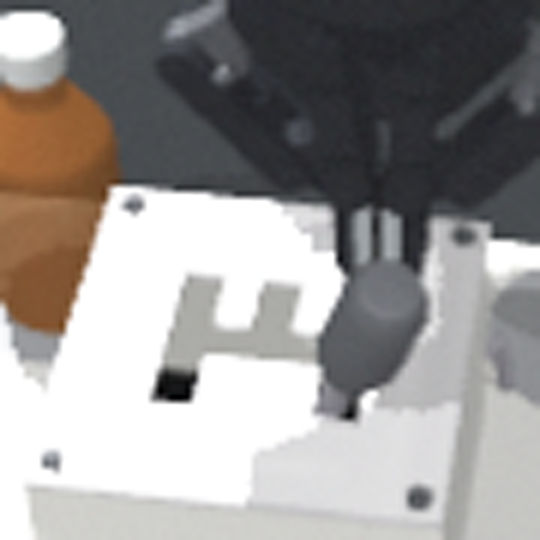

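The lever is in the correct slot at f of about 0.23. I push on in small steps until I feel the end stop.

Request:
step_arm(plan=[0,-0.2,0,0,0,0,-0.2,0,0,0,0,-0.1,0,0,0,0,0,0,0,0])

```text
time: 10.9
position: [0.6013, -0.0061, 0.1542]
eef_rot: [0.207, 0.978, 0.0, -0.0]
force: [-1.7, 0.4, -0.6]
gripper_width: -0.0
finger_force: 0.5
```

```bash
python3 -c "
from h import *
rep();look()
"
```

```text
t 10.9 sel mm [ 10.   39.2 154.2] tool x yaw 156.08 want 156.11 F sel [-1.68 -0.31 -0.62] w -0.0
[229.1 194.5  16.1  26.9] 0.53 f,s [0.292 0.285]
```

Request:
step_arm(plan=[0,-0.1,0,0,0,0,-0.1,0,0,0,0,0,0,0,0])

```text
time: 11.3
position: [0.6031, -0.0069, 0.1543]
eef_rot: [0.207, 0.978, 0.0, -0.0]
force: [-1.2, 0.4, -0.8]
gripper_width: -0.0
finger_force: 0.6
```

```bash
python3 -c "
from h import *
rep()
"
```

```text
t 11.3 sel mm [ 12.   39.2 154.3] tool x yaw 156.08 want 156.11 F sel [-1.31 -0.11 -0.76] w -0.0
```

Still sliding, so no stop yet. I continue.

Request:
step_arm(plan=[0,-0.1,0,0,0,0,-0.1,0,0,0,0,0,0,0,0])

```text
time: 11.6
position: [0.6041, -0.0073, 0.154]
eef_rot: [0.207, 0.978, 0.0, -0.001]
force: [-4.6, 3.0, 0.1]
gripper_width: 0.003
finger_force: 2.3
```

```bash
python3 -c "
from h import *
rep();look()
"
```

```text
t 11.6 sel mm [ 13.1  39.2 154. ] tool x yaw 156.09 want 156.11 F sel [-5.41  0.89  0.08] w 0.003
[230.6 195.9  16.8  23.9] 0.89 f,s [0.283 0.309]
```

Force rose to 5.4 N at x = 13 mm, which is the end stop. I withdraw and check.

Request:
step_arm(plan=[0,1,0,0,0,0,3,0,0,0,0,3,0,0,0,0,0,0,-4,0,0,0,0,-4,0,0,4,0,0,0,0,4,2,0,0,0,4,4,0,0,0,4,4,0,0,0,4,4,0,0,0,4,4,0,0,0,0,0,0,0])

```text
time: 12.9
position: [0.4024, 0.2631, 0.2352]
eef_rot: [0.203, 0.979, 0.002, 0.001]
force: [0.6, 0.4, 0.4]
gripper_width: 0.002
finger_force: 0.0
```

```bash
python3 - <<'E'
from h import *
rep()
S=look();T=get_image("top")
a=T["frame"][100:300,195:405];b=S["frame"][140:340,120:330]
cv2.imwrite("pics/a7.png",cv2.resize(np.hstack([a,b]),None,fx=1.9,fy=1.9,interpolation=2))
E
```

```text
t 12.9 sel mm [-280.9  204.7  235.2] tool x yaw 156.57 want 156.11 F sel [0.42 0.6  0.43] w 0.002
[229.8 196.6  17.7  21.6] 0.52 f,s [0.279 0.303]
```

View pics/a7.png

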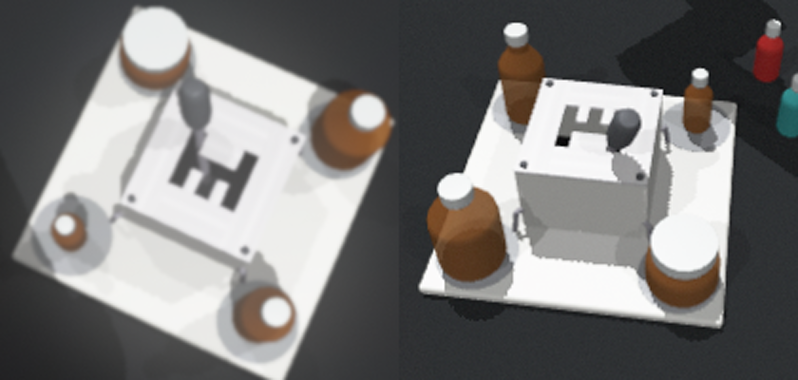

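The top view shows the lever at (195,105), fully in the slot beside the jar at (155,40). All four containers are standing where they were, and the arm is clear.

```bash
python3 -c "
from station import env
print(env.finish_job())"
```

```text
the job is handed in; nothing more can be done
None
```

I pushed the lever out of park, across the gate and home into the jar's slot (the +x, +y corner) until it met the end stop, then let go and handed the job in at about 13 s, with all four containers still standing in place.

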